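Hang the slide holder in the notch of the staining tank's rim

ROBOT

A 6-joint arm with a two-finger parallel gripper is mounted at the origin on the work surface. World frame = base frame: x ahead of the robot, y to its left, z up, the work surface at z = 0. Lengths are in m, angles in rad, forces in N, time in s.
With the tool pointing down it reaches from about 0.35 to 0.925 m from the base axis. Payload 6.4 kg.
Tool frame: the origin (TCP) lies on the centre line of the jaws, within the pads' length; the fingertips stand 11 mm ahead of it and the grasp point (between the pads) lies 8 mm behind it; x points along the fingers, z is the direction in which the jaws open and shut, and the axes are right-handed (so a half turn about x gives the same grasp; the last joint's range is limited). The gripper opens to 94 mm and grips with 3 to 60 N. Pads are 16 mm wide; open, the fingers measure 119 mm over their backs; the gripper's body (75 mm by 177 mm) begins 78 mm behind the grasp point.
Start: joints at [-1.371, 0.245, 1.558, -0, 1.339, -0.174], TCP at [0.237, -0.605, 0.216] pointing down, gripper open.
Joint ranges: [-3.13, 3.13], [-1.02, 2.26], [0.13, 2.54], [-0.95, 4.09], [0.21, 2.88], [-2.74, 2.74]. Speed limits (rad/s): [2.57, 2.57, 3.14, 3.14, 3.14, 3.14].

INTERFACE

Orientations are given as a unit quaternion [x, y, z, w].
In Python, from cell import r gives the robot as it stands.
- The arm moves only by the shell command python3 -m creep 'ROWS' [FORCE]. ROWS is JSON, one flat list of numbers, 5 for each row, row after row: the closure, from 0 (fully open) to 1 (shut), then the shift along the tool's x, y, z each as a share of 20 cm, from -1 to 1, then the turn about the tool's x as a share of pi rad, from -1 to 1. A call has 1 to 10 rows; each row is the pose to reach, as a shift and turn from the pose commanded when the call began, along the tool's axes at that moment, turning the shorter way round; what a row does not reach only later rows make up. A row lasts 1/8 s, in which the tool goes at most 62.5 mm and 10.7 degrees, less where a joint would pass 70% of its speed; a pose out of reach is approached as far as the arm can. A call with a number of a shift or a turn outside -1 to 1 is refused whole. A call with a gripper value outside its range is refused whole. The fingers move at their own pace and stop on an object; FORCE is the grip in N (left out, the last holds). Time passes only in rows, so rows that repeat a pose let the fingers close. It gives the time, the measured TCP pose, the force and the opening at its end, in the units of the state.
- r.get_obs(): the state, without advancing time (a new reading comes with each control period).
- r.capture(name): name is "scene" or "top" or "wrist"; returns the picture (420x560x3 uint8, red, green, blue); there is no depth.
- r.camera_info(name): a dict with "mtx" (3x3 intrinsics, pixels), "position" and "attitude" of the camera in the world. Camera axes: x right, y down, z forward; pixel columns grow to the right and rows downward; lengths in m; the calibration is good to about 2 mm. A picture is of the moment at which its call begins: read the wrist's pose just before it. camera_info takes no time and is no camera call; for the wrist camera it gives the pose at the moment of the call.
- r.finish_job(): hands the job in, once; it reports no verdict.
The state is a dict: "t": time; "joint_positions": joint angles; "joint_velocities": joint speeds; "effort": joint torques, N m; "ee_pos": TCP position; "orientation": TCP orientation; "contact_force": force on the tool from outside, world axes, zero at the start; "torque": the same for the moment, N m; "gripper_width": opening from 0.0 (shut) to 1.0 (fully open).
Only numpy, scipy, OpenCV 4.12 (cv2) and the standard library are available. Lean on these libraries where they do the work, as an engineer would, in place of code of your own. Each camera call takes 0.05 s, during which the arm holds its last target. There are 200 camera calls.

TASK

Pick up the white slide holder by the tab on its top and hook its bent lip over the rim of the steel staining tank's wall nearest the robot, so that the holder hangs inside the tank. Slide it gently along that rim until the lip drops into the one notch, let it down fully home, and let go, leaving it hanging upright. There is glass in the holder, so lower and slide it gently against the tank (keep it under about 25 N), and leave the bottle, beaker and tip box where they are.

Things in the scene. Friction and masses are not known exactly. Their poses are not given: they have to be found in the camera images.
- holder_centre (a point): Centre of the loose white slide holder (0.15-0.3 kg), standing upright on the bench left or right of the tank; 63 mm above its foot. z up, -x to the lip's side. Cage 40 (x) x 40 (y) x 80 mm high, open-sided, glass slides inside; back plate's outer face 20 mm to -x. A 4 mm top plate (underside 17 mm above the point) runs out to 35 mm at -x and carries the lip.
- holder_tab (a point): Middle of the holder's grip tab, 42 mm straight above its centre: a block 14 mm (x) x 34 mm (y) x 42 mm high standing on the top plate, same axes. Take it here.
- holder_slot (a point): Top middle of the slot between back plate and bent lip, on the top plate's underside: 25.5 mm to -x of the holder's centre and 17 mm above it. The slot is 11 mm wide (x), open below and at both ends; the lip is 4 mm thick, 40 mm wide (y) and hangs 18 mm below this point. This underside rests on the rim.
- tank: Open rectangular steel staining tank fixed to the bench, 130 (x) x 260 (y) x 110 mm high, walls and floor 6 mm thick. Origin: centre of its underside; z up, -x towards the robot. The wall to use is the -x one. On its plain rim the holder hangs 10 mm too high; home in the notch, the holder's centre is 83 mm above this origin and its foot clears the tank floor by 14 mm.
- tank_rim (a point): Middle of the near (-x) wall, at rim height 110 mm, 62 mm to -x of the tank's middle; axes as the tank, the wall runs along y. The rim is flat for 70 mm either way but for one square notch 44 mm long, 10 mm deep, its middle anywhere within 25 mm of this point along y: not measured, to be felt for (or seen roughly, then felt). Past 70 mm it is 7 mm thick and 0.5 mm higher.
- bottle_centre (a point): Bystander: amber bottle, 64 mm across, 150 mm high, loose; the point is half-way up.
- beaker_centre (a point): Bystander: glass beaker, 80 mm across, 100 mm high, loose; the point is half-way up.
- tipbox_centre (a point): Bystander: grey pipette-tip box, 85 x 120 x 50 mm high with tips 6 mm higher, loose; the point is half-way up.

How it is judged:
By the outcome, as a careful person would: the job done as asked, in the order asked, and still so for the second after the job is handed in, with the robot touching nothing.
It also fails if it takes over 67 s, if anything falls off the work surface, if the arm or the gripper's body presses on something with over 40 N, if the wrist force passes 120 N, or if a joint passes its speed limit or range.

## Working session

There is one attempt and no reset: what is moved stays moved. The work goes in short steps, Python scripts to look and compute and a shell command to move; the robot and the scene stay as the last step left them, time stands still between calls to the robot, and variables do not carry over. Pictures are saved under pics/ and viewed, about 8 in all and at most 12, crops included, and the job is handed in when it is done.

```bash
mkdir -p pics; ls; python3 - <<'E'
from cell import r
import cv2,numpy as np
o=r.get_obs();print({k:np.round(v,3) for k,v in o.items()})
for n in("scene","top"):
    c=r.camera_info(n);print(n,c)
    cv2.imwrite(f"pics/{n}0.png",r.capture(n)[:,:,::-1])
E
```

```text
pics
{'t': np.float64(0.0), 'joint_positions': array([-1.371,  0.246,  1.559, -0.   ,  1.339, -0.174]), 'joint_velocities': array([-0.   , -0.002, -0.   , -0.001,  0.001, -0.001]), 'effort': array([-0.0000e+00, -4.1583e+01, -3.1460e+01,  6.8000e-02,  3.3000e-02,
       -0.0000e+00]), 'ee_pos': array([ 0.237, -0.605,  0.215]), 'orientation': array([ 0.399,  0.585, -0.398,  0.584]), 'contact_force': array([ 0.682, -0.065,  0.55 ]), 'torque': array([-0.013, -0.026, -0.008]), 'gripper_width': np.float64(1.001)}
scene {'mtx': array([[512.82034113,   0.        , 280.79135665],
       [  0.        , 512.82034113, 208.01081318],
       [  0.        ,   0.        ,   1.        ]]), 'position': array([1.00794787, 0.80222174, 0.85015656]), 'attitude': array([ 0.23628903,  0.87493179, -0.40974261, -0.10379237])}
top {'mtx': array([[481.88566376,   0.        , 271.07966868],
       [  0.        , 481.88566376, 203.03481739],
       [  0.        ,   0.        ,   1.        ]]), 'position': array([ 4.34577258e-01, -2.57334786e-04,  1.16010153e+00]), 'attitude': array([-0.69595676,  0.7160205 , -0.02756007,  0.04689639])}
```

View pics/top0.png

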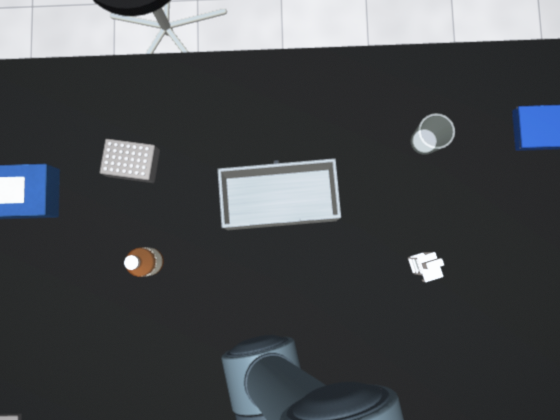

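View pics/scene0.png

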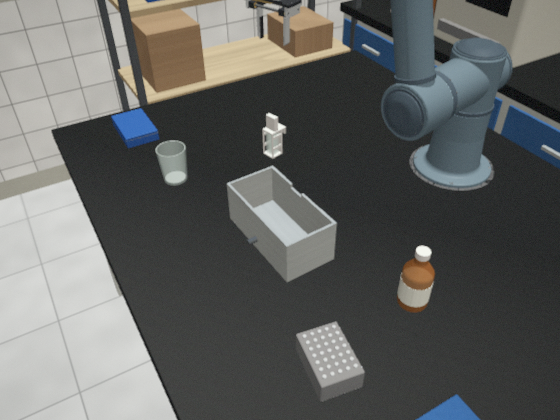

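The top view shows the holder at about (427,266), right of the tank (centre about 279,193). The scene view shows a notch in the near wall at about (297,190). I'll enlarge both.

```bash
python3 - <<'E'
import cv2,numpy as np
t=cv2.imread("pics/top0.png");s=cv2.imread("pics/scene0.png")
def crop(im,x0,y0,w,h,k):return cv2.resize(im[y0:y0+h,x0:x0+w],None,fx=k,fy=k,interpolation=cv2.INTER_CUBIC)
a=crop(t,400,240,50,50,6)      #300x300
b=crop(s,255,105,50,60,6)[:300]      #300 
c=crop(s,225,160,120,75,5)[:, :]   #600x375? 
d=crop(t,210,150,140,85,5) #700x425
W=np.zeros((600,800,3),np.uint8)
W[:300,:300]=a;W[:300,300:600]=b;W[300:600,:600]=crop(s,255,160,100,50,6)
cv2.imwrite("pics/crop1.png",W);cv2.imwrite("pics/crop2.png",d)
E
```

```text
(no output)
```

View pics/crop1.png

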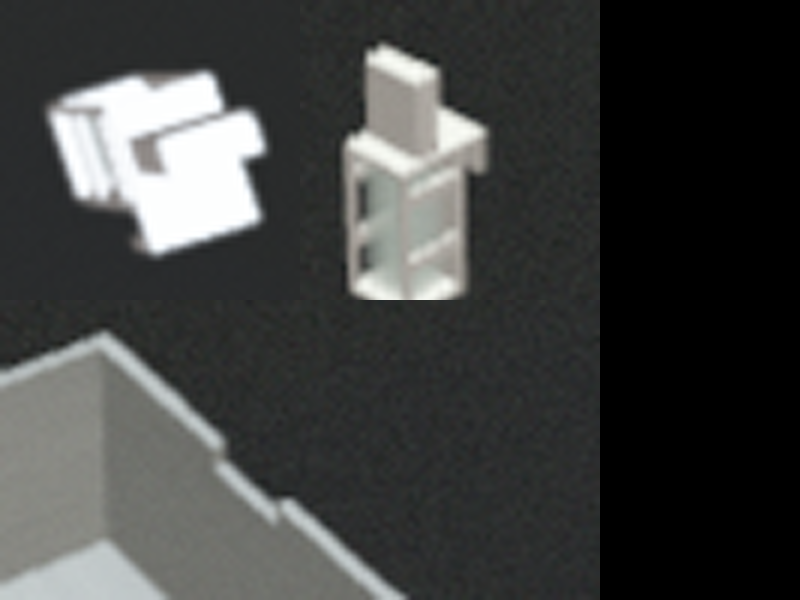

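View pics/crop2.png

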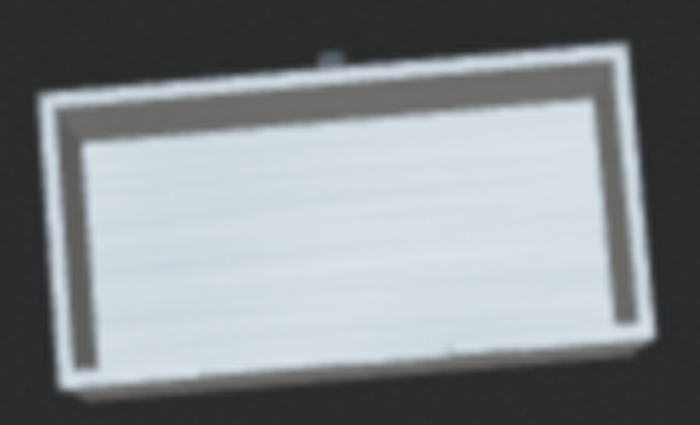

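```bash
cat > h.py <<'E'
import numpy as np
from cell import r
from scipy.spatial.transform import Rotation as R
from scipy.optimize import least_squares
def proj(n,P,c=None):
    c=c or r.camera_info(n);p=(np.atleast_2d(P)-c["position"])@R.from_quat(c["attitude"]).as_matrix()
    p=p@c["mtx"].T;return p[:,:2]/p[:,2:]
def back(n,uv,z,c=None):
    c=c or r.camera_info(n);uv=np.atleast_2d(uv);d=np.c_[uv,np.ones(len(uv))]@np.linalg.inv(c["mtx"]).T@R.from_quat(c["attitude"]).as_matrix().T
    return c["position"]+d*((z-c["position"][2])/d[:,2])[:,None]
def place(q,L):
    L=np.asarray(L,float);c,s=np.cos(q[2]),np.sin(q[2]);return np.c_[q[0]+c*L[:,0]-s*L[:,1],q[1]+s*L[:,0]+c*L[:,1],L[:,2]]
def fit(items,q0):
    f=lambda q:np.concatenate([(proj(n,place(q,L))-uv).ravel() for n,L,uv in items])
    s=least_squares(f,q0,loss="soft_l1");return s.x,f(s.x).reshape(-1,2)
E
python3 - <<'E'
from h import *
np.set_printoptions(precision=4,suppress=True)
A=np.array
uv=A([[38,92],[628,42],[656,338],[60,388]])/5+[210,150]
L=A([[65,130,110],[65,-130,110],[-65,-130,110],[-65,130,110]])/1e3
q,e=fit([("top",L,uv)],[.5,0,0]);print("tank",q,e.round(1).tolist())
rot=lambda q,p:np.array([[np.cos(q[2]),np.sin(q[2])],[-np.sin(q[2]),np.cos(q[2])]])@(p[:2]-q[:2])
for p in back("scene",A([[225,437],[217,455],[285,500],[275,512],[103,333],[380,580]])/6+[255,110],.11):print("notch edge in tank",rot(q,p))
print("notch top view",[rot(q,p) for p in back("top",A([[200,376],[450,350]])/5+[210,150],.11)])
uh=A([[162,142],[250,110],[266,150],[262,217],[150,253],[210,72],[98,105]])/6+[400,240]
Lh=A([[7,17,126],[7,-17,126],[-7,-17,126],[-35,-20,84],[-35,20,84],[20,-20,84],[20,20,84]])/1e3
us=A([[375,45],[440,72],[488,130]])/6+[205,105]
h,e=fit([("top",Lh,uh)],[.4,-.33,0]);print("holder",h,np.degrees(h[2]),e.round(1).tolist())
print((proj("scene",place(h,A([[7,17,126],[7,-17,126],[-7,17,126],[-7,-17,126],[-35,20,84],[-35,-20,84]])/1e3))-[205,105])*6)
print((proj("scene",place(q,L))-[255,110])*6)
for b,z in((A([[143,262]]),.0),(A([[437,131]]),.1),(A([[131,160]]),.05)):print(back("top",b,z))
print(R.from_quat(r.get_obs()["orientation"]).as_matrix()); c=r.camera_info("wrist");o=r.get_obs();M=R.from_quat(o["orientation"]).as_matrix();print("wrist in tool",M.T@(c["position"]-o["ee_pos"]),M.T@R.from_quat(c["attitude"]).as_matrix())
E
```

```text
tank [0.5681 0.0091 0.0543] [[0.4, 0.4], [-0.3, 0.3], [-0.2, -0.3], [0.2, -0.4]]
notch edge in tank [-0.0651 -0.0394]
notch edge in tank [-0.0559 -0.0314]
notch edge in tank [-0.0618  0.007 ]
notch edge in tank [-0.0543  0.011 ]
notch edge in tank [-0.063  -0.1268]
notch edge in tank [-0.0637  0.0665]
notch top view [array([-0.0657,  0.0689]), array([-0.0634, -0.0408])]
holder [ 0.4045 -0.3161  0.2772] 15.88246518213858 [[-0.6, -0.3], [0.0, 0.2], [-0.4, -0.1], [-0.4, 0.2], [0.9, -0.3], [-0.2, 0.2], [1.2, 0.2]]
[[415.0674  77.2806]
 [363.6537  52.1642]
 [436.232   66.1155]
 [384.8204  41.2719]
 [483.0371 123.9419]
 [423.6499  94.7361]]
[[ 187.0972  811.5404]
 [-172.3443  433.0773]
 [ 103.0465  327.7933]
 [ 486.8259  672.1913]]
[[0.4242 0.3423 0.    ]]
[[ 0.6972 -0.3464  0.1   ]]
[[0.6644 0.3563 0.05  ]]
[[-0.0004  0.9309  0.3652]
 [ 0.0016  0.3652 -0.9309]
 [-1.      0.0003 -0.0017]]
wrist in tool [-0.1697  0.0822  0.0003] [[ 0.0003 -0.28    0.96  ]
 [ 0.0004 -0.96   -0.28  ]
 [ 1.      0.0004 -0.0002]]
```

```bash
python3 -m creep '[0.4,0,0.915,-0.73,-0.469, 0.4,0,0.915,-0.73,-0.469, 0.4,0,0.915,-0.73,-0.469, 0.4,0,0.915,-0.73,-0.469, 0.4,0,0.915,-0.73,-0.469, 0.4,0,0.915,-0.73,-0.469, 0.4,0,0.915,-0.73,-0.469, 0.4,0,0.915,-0.73,-0.469, 0.4,0,0.915,-0.73,-0.469, 0.4,0,0.915,-0.73,-0.469]' 30
cat >> h.py <<'E'
np.set_printoptions(precision=4,suppress=True)
def togo(x,y,z,yaw):
    o=r.get_obs();M=R.from_quat(o["orientation"]).as_matrix();d=M.T@(np.array([x,y,z])-o["ee_pos"])
    h=np.arctan2(M[1,2],M[0,2]);t=-(yaw-h+np.pi)%(2*np.pi)-np.pi;t=((h-yaw)+np.pi)%(2*np.pi)-np.pi
    print("t",o["t"],"pos",o["ee_pos"],"head",np.degrees(h),"tilt",M[2,0],"F",o["contact_force"],"T",o["torque"],"w",o["gripper_width"]);print("share",d/.2,"turn",t/np.pi)
E
python3 -c "
from h import *
togo(.4045,-.3161,.215,.2772)"
```

```text
t: 1.35
ee_pos: [0.3543, -0.4023, 0.2162]
orientation: [-0.096, 0.701, 0.097, 0.7]
contact_force: [-0.7, -0.4, 0.4]
gripper_width: 0.598
t 1.35 pos [ 0.3543 -0.4023  0.2162] head 15.706497712665058 tilt -0.999999888518422 F [-0.7312 -0.3715  0.3979] T [-0.0402 -0.1094  0.0232] w 0.5983997522559575
share [0.0062 0.3468 0.3582] turn -0.0009771798242298047
```

```bash
python3 -m creep '[0.4,0,0.347,0.358,0, 0.4,0,0.347,0.358,0, 0.4,0,0.347,0.358,0, 0.4,0,0.347,0.358,0]'
python3 - <<'E'
from h import *
import cv2
togo(.4045,-.3161,.215,.2772)
c=r.camera_info("wrist");im=r.capture("wrist")[:,:,::-1].copy()
A=np.array
uv=proj("wrist",place([.4045,-.3161,.2772],A([[7,17,126],[7,-17,126],[-7,-17,126],[-7,17,126],[-35,-20,84],[-35,20,84],[20,-20,84],[20,20,84]])/1e3),c);print(uv)
import pickle;pickle.dump(c,open("w1.pkl","wb"))
cv2.imwrite("pics/w1.png",im)
E
```

```text
t: 1.85
ee_pos: [0.4042, -0.3165, 0.2165]
orientation: [-0.097, 0.7, 0.097, 0.7]
contact_force: [0.2, -0.9, 0.1]
gripper_width: 0.601
t 1.85 pos [ 0.4042 -0.3165  0.2165] head 15.792155318654956 tilt -0.9999999036230551 F [ 0.155  -0.9479  0.0737] T [-0.0227 -0.1085 -0.0508] w 0.6006426097133618
share [0.0076 0.0016 0.0021] turn -0.0005013042353969704
[[285.2809 193.8423]
 [285.0246 235.0617]
 [267.5565 235.082 ]
 [267.1913 193.8641]
 [238.2681 221.997 ]
 [236.825  179.2575]
 [298.0252 221.9267]
 [298.7625 179.1822]]
```

View pics/w1.png

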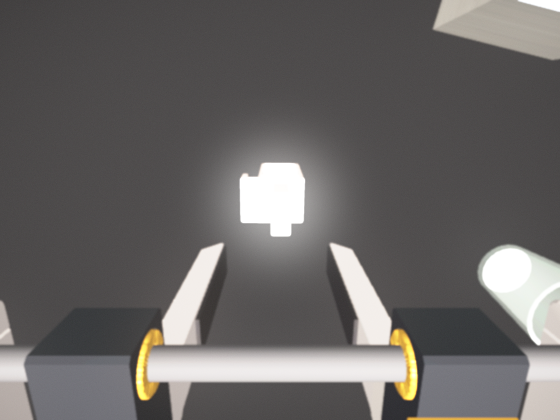

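The wrist view shows the tab at columns 271–291 (predicted 267–285), so it is about 3.5 mm further along tool +z. Rows and yaw agree. I'll correct for that, go down, then close.

```bash
python3 -m creep '[0.4,0.3,0,0.018,0, 0.4,0.5,0,0.018,0, 0.4,0.58,0,0.018,0, 0.4,0.58,0,0.018,0, 0.6,0.58,0,0.018,0, 0.75,0.58,0,0.018,0, 0.8,0.58,0,0.018,0, 0.9,0.58,0,0.018,0, 1,0.58,0,0.018,0, 1,0.58,0,0.018,0]' 25
python3 -m creep '[1,0,0,0,0, 1,0,0,0,0,1,0,0,0,0]' 40
python3 -c "
from h import *
togo(.4045,-.3161,.215,.2772)"
```

```text
t: 3.15
ee_pos: [0.4079, -0.3152, 0.1006]
orientation: [-0.098, 0.7, 0.097, 0.7]
contact_force: [-0.9, -0.3, 1.2]
gripper_width: 0.146
t: 3.52
ee_pos: [0.4079, -0.3152, 0.1006]
orientation: [-0.097, 0.7, 0.097, 0.7]
contact_force: [-0.5, 0.4, 2.6]
gripper_width: 0.146
t 3.525 pos [ 0.4079 -0.3152  0.1006] head 15.835897529640492 tilt -0.9999999818782733 F [-0.4914  0.3807  2.5784] T [0.0221 0.0069 0.017 ] w 0.14607261669412605
share [-0.5719  0.0002 -0.0175] turn -0.0002582919521439706
```

```bash
python3 -m creep '[1,-0.1,0,0,0, 1,-0.3,0,0,0, 1,-0.5,0,0,0, 1,-0.7,0,0,0, 1,-0.8,0,0,0, 1,-0.8,0,0,0, 1,-0.8,0,0,0]'
python3 -c "
from h import *
p=place([.5681,.0091,.0543],[[-.0365,.036,.26]])[0]
togo(*p,.0543)"
```

```text
t: 4.4
ee_pos: [0.4072, -0.3144, 0.2584]
orientation: [-0.096, 0.701, 0.098, 0.7]
contact_force: [-0.7, -1.0, -2.9]
gripper_width: 0.147
t 4.4 pos [ 0.4072 -0.3144  0.2584] head 15.832005335164022 tilt -0.999995051073047 F [-0.6553 -0.9797 -2.93  ] T [-0.0484 -0.1294 -0.0053] w 0.1471379943693949
share [-0.0046  1.5523  1.0768] turn 0.07067135837557585
```

```bash
python3 -m creep '[1,0,0.15,0.1,0.03, 1,0,0.4,0.28,0.05, 1,0,0.66,0.46,0.07, 1,0,0.85,0.6,0.071, 1,0,0.93,0.65,0.071, 1,0,0.93,0.65,0.071, 1,0,0.93,0.65,0.071]'
python3 -c "
from h import *
p=place([.5681,.0091,.0543],[[-.0365,.036,.26]])[0]
togo(*p,.0543)"
```

```text
t: 5.28
ee_pos: [0.4816, -0.1011, 0.2593]
orientation: [-0.019, 0.707, 0.019, 0.706]
contact_force: [-1.0, 0.4, -2.4]
gripper_width: 0.149
t 5.275 pos [ 0.4816 -0.1011  0.2593] head 3.0274153106678208 tilt -0.9999982573437965 F [-0.9689  0.3585 -2.4238] T [-0.0258 -0.0963 -0.0227] w 0.1487338753391232
share [-0.0034  0.7071  0.2785] turn -0.00046525287162525216
```

```bash
python3 -m creep '[1,0,0.2,0.08,0, 1,0,0.4,0.16,0, 1,0,0.6,0.24,0, 1,0,0.707,0.278,0, 1,0,0.707,0.278,0, 1,0,0.707,0.278,0]'
python3 - <<'E'
from h import *
import cv2,pickle
T=[.5681,.0091,.0543]
p=place(T,[[-.0365,.036,.26]])[0]
togo(*p,.0543)
c=r.camera_info("wrist");im=r.capture("wrist")[:,:,::-1].copy();cv2.imwrite("pics/w2.png",im);pickle.dump(c,open("w2.pkl","wb"))
print(c["mtx"],proj("wrist",place(T,np.array([[-.065,.13,.11],[-.065,-.1,.11],[-.059,.124,.11],[-.065,.05,.11],[-.065,.008,.11],[-.065,-.036,.11]])),c))
E
```

```text
t: 6.02
ee_pos: [0.5299, 0.0422, 0.2601]
orientation: [-0.018, 0.707, 0.018, 0.707]
contact_force: [-0.6, 0.5, -2.3]
gripper_width: 0.149
t 6.025 pos [0.5299 0.0422 0.2601] head 2.9742539500777387 tilt -0.9999996906417589 F [-0.5952  0.4967 -2.3246] T [-0.0415 -0.1154  0.0593] w 0.1493202937542837
share [ 0.0006  0.0042 -0.0008] turn -0.0007605937637924569
[[346.0996   0.     276.2952]
 [  0.     346.0996 208.3301]
 [  0.       0.       1.    ]] [[242.9154  91.7912]
 [249.2019 319.9423]
 [249.9197  98.9533]
 [245.3842 181.3884]
 [246.549  223.6622]
 [247.6852 264.8983]]
```

View pics/w2.png

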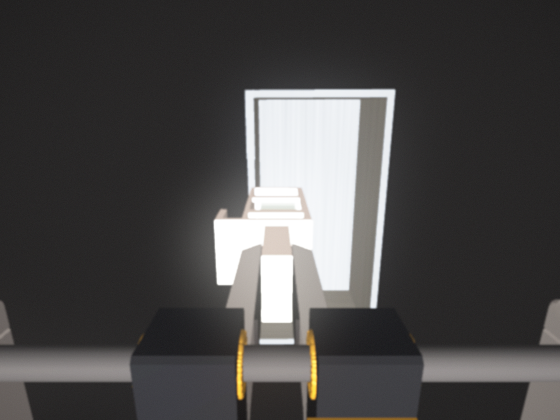

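The tank's left rim corner is at (246,92), against 242.9 predicted. That puts the tank about 3 mm further in +x, the same bias as the holder showed. I'll fit the rim edges numerically.

```bash
python3 - <<'E'
from h import *
import cv2,pickle
c=pickle.load(open("w2.pkl","rb"));g=cv2.GaussianBlur(cv2.imread("pics/w2.png",0),(3,3),0).astype(float)
def edge(line,a,b,thr=100):
    for i in range(a,b,1 if b>a else -1):
        j=i+(1 if b>a else -1)
        if line[i]<thr<=line[j]: return i+(thr-line[i])/(line[j]-line[i])*(j-i)
T=[.5681,.0091,.0543]
def loc(uv):
    P=back("wrist",uv,.11,c);d=P[:,:2]-T[:2];C,S=np.cos(T[2]),np.sin(T[2]);return np.c_[C*d[:,0]+S*d[:,1],-S*d[:,0]+C*d[:,1]]
l=loc([(edge(g[v],225,280),v) for v in range(100,175,3)]);rr=loc([(edge(g[v],420,340),v) for v in range(100,300,5)]);tp=loc([(u,edge(g[:,u],70,120)) for u in range(255,390,5)])
for n,a,k in(("left",l,1),("right",rr,1),("far",tp,0)):
    f=np.polyfit(a[:,k],a[:,1-k],1);print(n,"offset mid",f[1],"slope deg",np.degrees(f[0]),"resid",np.std(a[:,1-k]-np.polyval(f,a[:,k])),a[[0,-1],1-k])
for v in range(100,200,6):print(v,g[v,240:262].astype(int))
E
```

```text
left offset mid -0.06441458025923562 slope deg -0.10616742404305413 resid 0.0001260502266099331 [-0.0645 -0.0644]
right offset mid 0.06926211351989413 slope deg -0.1850117628184898 resid 6.520818898171774e-05 [0.0687 0.0693]
far offset mid 0.13289301611648027 slope deg 0.060770375551942146 resid 6.546635778587422e-05 [0.1326 0.1329]
100 [ 50  50  53  69 113 175 222 238 239 239 239 237 223 186 139 109 105 121
 155 189 205 209]
106 [ 52  52  54  68 110 173 221 238 240 240 240 238 227 195 147 112 106 126
 170 213 234 239]
112 [ 54  54  54  64 103 167 220 239 240 240 240 240 234 207 159 118 107 124
 165 209 233 239]
118 [ 55  55  56  63  94 153 208 234 240 240 241 240 236 211 163 120 107 122
 161 205 231 239]
124 [ 56  57  57  63  90 145 201 232 240 241 241 241 237 216 172 128 110 120
 154 198 229 238]
130 [ 58  58  59  62  81 128 188 227 240 241 241 241 237 217 173 129 111 120
 154 198 229 238]
136 [ 59  59  59  61  76 119 180 225 240 242 241 241 239 223 186 141 115 116
 144 189 225 238]
142 [ 61  61  61  63  76 116 177 224 240 242 242 242 239 224 187 142 116 118
 146 191 226 238]
148 [ 62  63  64  64  73 110 172 223 241 242 242 242 241 231 201 155 122 117
 140 185 224 238]
154 [ 64  65  66  66  72  99 154 208 235 242 242 242 241 231 202 157 123 118
 140 184 223 239]
160 [ 67  68  68  69  70  81 118 177 224 240 242 242 240 227 193 150 123 120
 142 185 223 239]
166 [ 70  71  72  72  73  81 115 173 221 240 242 242 239 225 190 149 125 122
 138 175 215 236]
172 [ 74  74  75  76  76  82 107 157 209 236 242 243 241 232 204 162 131 124
 140 177 215 236]
178 [ 78  79  79  80  80  83 100 143 196 231 242 243 242 234 208 166 134 126
 137 167 207 233]
184 [ 82  84  85  85  85  88 104 145 198 232 243 244 244 240 220 178 142 131
 141 170 208 234]
190 [ 87  87  88  89  90  91 101 135 186 222 226 213 205 215 237 251 255 255
 255 255 255 255]
196 [ 92  93  93  94  95  96 102 122 156 186 200 205 210 216 224 232 238 240
 240 240 240 240]
```

```bash
python3 -m creep '[1,0,0,0.012,0, 1,0.1,0,0.012,0, 1,0.2,0,0.012,0, 1,0.25,0,0.012,0, 1,0.3,0,0.012,0, 1,0.35,0,0.012,0, 1,0.4,0,0.012,0, 1,0.45,0,0.012,0, 1,0.5,0,0.012,0, 1,0.5,0,0.012,0]'
python3 - <<'E'
from h import *
import cv2
togo(.5322,.0429,.1306,.052)
w=r.capture("wrist")[:,:,::-1];s=r.capture("scene")[:,:,::-1]
W=np.zeros((600,800,3),np.uint8)
W[:,:400]=cv2.resize(w[150:300,200:300],(400,600),interpolation=cv2.INTER_CUBIC)
W[:,400:]=cv2.resize(s[120:240,260:340],(400,600),interpolation=cv2.INTER_CUBIC);cv2.imwrite("pics/d1.png",W)
E
```

```text
t: 7.32
ee_pos: [0.5318, 0.0437, 0.1593]
orientation: [-0.019, 0.708, 0.019, 0.706]
contact_force: [-0.2, -0.0, -2.3]
gripper_width: 0.143
t 7.325 pos [0.5318 0.0437 0.1593] head 3.055669716974183 tilt -0.9999980410156067 F [-0.1731 -0.0411 -2.3005] T [-0.0337 -0.0899 -0.0183] w 0.14344004747301767
share [ 0.1437 -0.0041  0.0018] turn 0.0004238287905216769
```

View pics/d1.png

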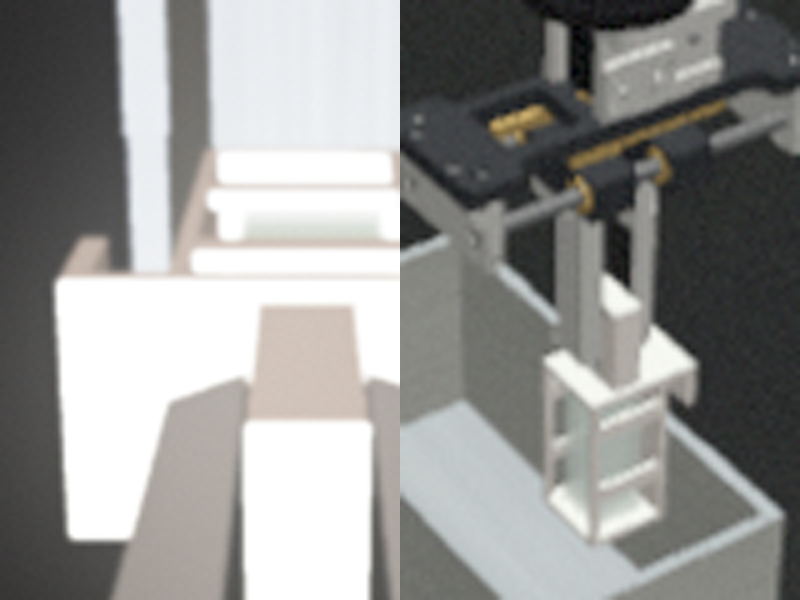

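In the wrist crop the wall (columns 131–172) is centred between the lip and the back plate. I'll lower it and feel for contact.

```bash
python3 -m creep '[1,0.03,0,0,0, 1,0.06,0,0,0, 1,0.08,0,0,0, 1,0.1,0,0,0, 1,0.11,0,0,0, 1,0.12,0,0,0, 1,0.125,0,0,0, 1,0.13,0,0,0, 1,0.13,0,0,0]'
python3 -c "
from h import *
togo(.5322,.0429,.1306,.052)"
```

```text
t: 8.55
ee_pos: [0.5325, 0.0436, 0.1345]
orientation: [-0.019, 0.707, 0.019, 0.707]
contact_force: [-1.1, -0.2, -3.8]
gripper_width: 0.145
t 8.55 pos [0.5325 0.0436 0.1345] head 3.056118369870712 tilt -0.999999999900161 F [-1.0714 -0.248  -3.7649] T [-0.0789 -0.1073 -0.032 ] w 0.14526809416797237
share [ 0.0193 -0.0035 -0.0017] turn 0.00042632130661345567
```

```bash
python3 -m creep '[1,0.005,0,0,0, 1,0.01,0,0,0, 1,0.013,0,0,0, 1,0.016,0,0,0, 1,0.016,0,0,0]'; python3 -m creep '[1,0.003,0,0,0, 1,0.005,0,0,0, 1,0.005,0,0,0]'
python3 -m creep '[1,0.003,0,0,0, 1,0.003,0,0,0]'
```

```text
t: 9.18
ee_pos: [0.5325, 0.0436, 0.1312]
orientation: [-0.019, 0.707, 0.019, 0.707]
contact_force: [0.1, 0.0, -1.9]
gripper_width: 0.144
t: 9.55
ee_pos: [0.5326, 0.0436, 0.1306]
orientation: [-0.019, 0.707, 0.019, 0.707]
contact_force: [-1.1, -0.3, 0.7]
gripper_width: 0.147
t: 9.8
ee_pos: [0.5326, 0.0436, 0.1305]
orientation: [-0.019, 0.707, 0.019, 0.707]
contact_force: [-3.0, -0.0, 5.8]
gripper_width: 0.144
```

```bash
python3 -m creep '[1,0,-0.01,0,0, 1,0,-0.025,0,0, 1,0,-0.04,0,0, 1,0,-0.055,0,0, 1,0,-0.07,0,0, 1,0,-0.085,0,0, 1,0,-0.1,0,0, 1,0,-0.1,0,0]'; python3 -m creep '[1,0,-0.015,0,0, 1,0,-0.03,0,0, 1,0,-0.045,0,0, 1,0,-0.06,0,0, 1,0,-0.075,0,0,1,0,-0.075,0,0]'
python3 -c "
from h import *
togo(*place([.5704,.0096,.0525],[[-.0365,-.014,.13]])[0],.052)"
```

```text
t: 10.8
ee_pos: [0.5345, 0.0237, 0.1306]
orientation: [-0.018, 0.706, 0.019, 0.708]
contact_force: [-0.5, 2.5, 5.1]
gripper_width: 0.151
t: 11.55
ee_pos: [0.5351, 0.0088, 0.1305]
orientation: [-0.018, 0.706, 0.019, 0.707]
contact_force: [-0.7, 4.1, 6.6]
gripper_width: 0.145
t 11.55 pos [0.5351 0.0088 0.1305] head 3.0230131239604803 tilt -0.9999980996971921 F [-0.674   4.1092  6.595 ] T [ 0.6878  0.2178 -0.0609] w 0.14530018061311123
share [ 0.0024 -0.0753 -0.006 ] turn 0.00024240327377890282
```

```bash
python3 -m creep '[1,0,-0.01,0,0, 1,0,-0.02,0,0, 1,0,-0.03,0,0, 1,0,-0.04,0,0, 1,0,-0.04,0,0]'; python3 -m creep '[1,0,-0.007,0,0, 1,0,-0.014,0,0, 1,0,-0.02,0,0,1,0,-0.02,0,0]';python3 -m creep '[1,0,-0.005,0,0, 1,0,-0.01,0,0,1,0,-0.01,0,0]'
```

```text
t: 12.18
ee_pos: [0.5354, 0.001, 0.1305]
orientation: [-0.018, 0.706, 0.019, 0.707]
contact_force: [-0.7, 3.9, 5.4]
gripper_width: 0.148
t: 12.68
ee_pos: [0.5356, -0.003, 0.1304]
orientation: [-0.018, 0.706, 0.019, 0.707]
contact_force: [-1.0, 3.3, 5.9]
gripper_width: 0.145
t: 13.05
ee_pos: [0.5357, -0.005, 0.1304]
orientation: [-0.018, 0.706, 0.019, 0.707]
contact_force: [-1.1, 3.6, 5.5]
gripper_width: 0.147
```

```bash
for i in 1 2; do python3 -m creep '[1,0,-0.004,0,0, 1,0,-0.007,0,0,1,0,-0.007,0,0]' | grep -E 'pos|force'; done
```

```text
ee_pos: [0.5357, -0.0064, 0.1302]
contact_force: [-1.0, 3.7, 4.6]
ee_pos: [0.5356, -0.0082, 0.1298]
contact_force: [0.4, 3.1, 3.1]
```

```bash
for i in 1 2; do python3 -m creep '[1,0,-0.004,0,0, 1,0,-0.007,0,0,1,0,-0.007,0,0]' | grep -E 'pos|force'; done
```

```text
ee_pos: [0.5348, -0.0098, 0.1289]
contact_force: [1.0, -0.0, -2.3]
ee_pos: [0.5354, -0.011, 0.1297]
contact_force: [0.9, 0.1, -2.7]
```

The force fell to the hanging weight, so the lip is over the notch. Lowering gently.

```bash
python3 -m creep '[1,0.005,0,0,0, 1,0.01,0,0,0, 1,0.015,0,0,0,1,0.015,0,0,0]' | grep -E 'pos|force';  python3 -m creep '[1,0.005,0,0,0, 1,0.01,0,0,0, 1,0.015,0,0,0,1,0.015,0,0,0]' | grep -E 'pos|force'
```

```text
ee_pos: [0.5353, -0.0109, 0.1265]
contact_force: [-0.1, -0.4, -2.4]
ee_pos: [0.5353, -0.0109, 0.1235]
contact_force: [-0.9, -0.0, -2.6]
```

```bash
python3 -m creep '[1,0.004,0,0,0, 1,0.008,0,0,0, 1,0.012,0,0,0,1,0.012,0,0,0]' | grep -E 'pos|force';  python3 -m creep '[1,0.003,0,0,0, 1,0.005,0,0,0,1,0.005,0,0,0]' | grep -E 'pos|force'
```

```text
ee_pos: [0.5353, -0.0109, 0.1212]
contact_force: [0.4, 0.1, -2.8]
ee_pos: [0.5355, -0.0109, 0.1206]
contact_force: [-0.5, -0.4, 0.5]
```

```bash
python3 -m creep '[1,0.002,0,0,0,1,0.002,0,0,0]' | grep -E 'pos|force';  python3 -m creep '[0.82,0.002,0,0,0, 0.8,0,0,0,0, 0.78,0,0,0,0, 0.74,0,0,0,0, 0.7,0,0,0,0, 0.7,0,0,0,0, 0.7,0,0,0,0]'
python3 - <<'E'
from h import *
import cv2
w=r.capture("wrist")[:,:,::-1];s=r.capture("scene")[:,:,::-1]
W=np.zeros((600,800,3),np.uint8)
W[:,:400]=cv2.resize(w[150:300,200:300],(400,600),interpolation=cv2.INTER_CUBIC)
W[:,400:]=cv2.resize(s[120:240,250:330],(400,600),interpolation=cv2.INTER_CUBIC);cv2.imwrite("pics/e1.png",W)
E
```

```text
ee_pos: [0.5355, -0.0109, 0.1206]
contact_force: [-3.6, 1.6, 5.4]
t: 17.55
ee_pos: [0.5354, -0.0109, 0.1199]
orientation: [-0.019, 0.707, 0.019, 0.707]
contact_force: [-0.3, 0.1, -0.1]
gripper_width: 0.299
```

View pics/e1.png

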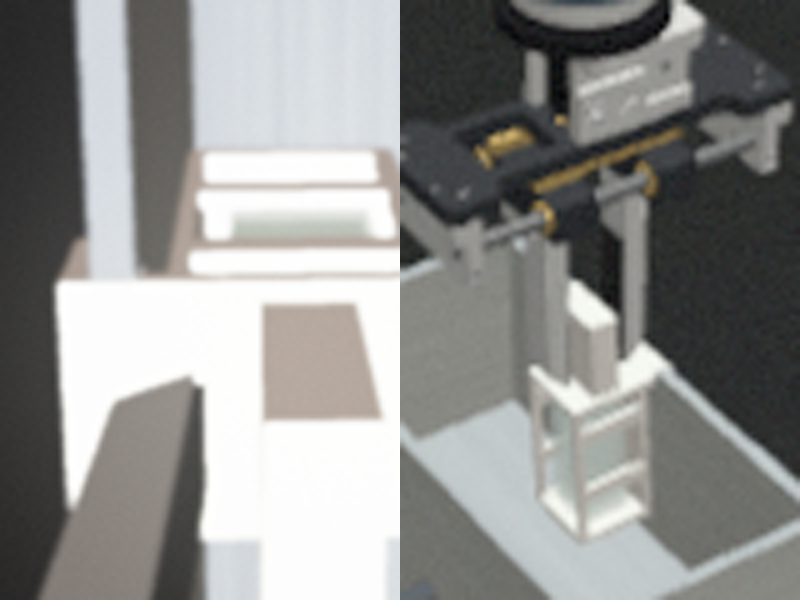

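Released: the holder sits in the notch, upright, and the fingers are clear on both sides. I'll withdraw straight up.

```bash
python3 -m creep '[0.7,-0.05,0,0,0, 0.7,-0.12,0,0,0, 0.7,-0.2,0,0,0, 0.7,-0.35,0,0,0, 0.7,-0.5,0,0,0, 0.7,-0.65,0,0,0, 0.7,-0.65,0,0,0, 0.7,-0.65,0,0,0]'
python3 - <<'E'
from h import *
import cv2
w=r.capture("wrist")[:,:,::-1];s=r.capture("scene")[:,:,::-1]
W=np.zeros((600,800,3),np.uint8)
W[:300,:400]=cv2.resize(w,(400,300))
W[300:,:400]=cv2.resize(s,(400,300))
W[:,400:]=cv2.resize(s[120:240,250:330],(400,600),interpolation=cv2.INTER_CUBIC);cv2.imwrite("pics/f1.png",W)
T=[.5704,.0096,.0525]
E
```

```text
t: 18.65
ee_pos: [0.5349, -0.0108, 0.2491]
orientation: [-0.019, 0.707, 0.019, 0.706]
contact_force: [-0.1, -0.0, -1.2]
gripper_width: 0.302
```

View pics/f1.png

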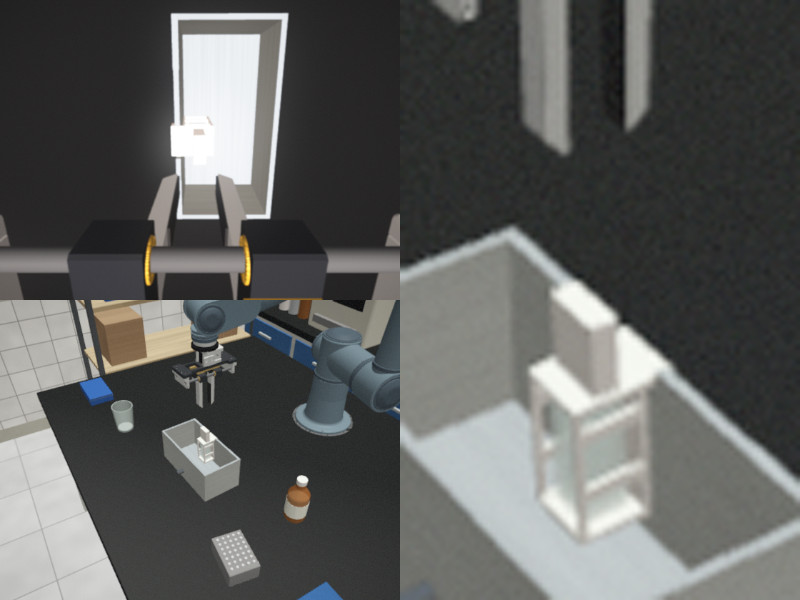

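The holder hangs upright in the notch with its plate level with the rim, the bystanders haven't moved, and the arm is clear. Handing in.

```bash
python3 -c "
from cell import r
print(r.finish_job())"
```

```text
the job is handed in; nothing more can be done
None
```

The slide holder is hanging upright in the notch on the tank's near wall, and the job was handed in at about 19 s of the 67 s allowed.

- **Pick and hook:** I gripped the tab across its thin side and lowered the lip over the plain rim about 45 mm from the notch. It touched at the predicted height.
- **Slide:** I slid it along the rim with about 8 N down and up to 4 N sideways. The drop into the notch showed as the vertical force falling to the holder's weight alone.
- **Home:** I let it down until it touched home, 10.0 mm below the plain rim, with no more than about 8 N in the readings. Those readings come only at the end of each move, so brief peaks in between were not seen.
- **Last checks:** After I let go and backed straight off, the final pictures showed the holder upright in the notch. The gripper was clear, and the bottle, beaker and tip box looked to be where they started.
- **Disagreement:** The overhead camera placed both the holder and the tank about 2–3.5 mm too near in x compared with the wrist camera. I went with the wrist camera, and the fit confirmed it.

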